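# Close the coffee canister with its vacuum lid and take off the cover

### The arm

A 7-joint arm with a two-finger parallel gripper is mounted at the origin on a cart in front of the work surface, level with it; the furniture and walls round the work are solid. World frame = base frame: x ahead of the robot, y to its left, z up, the work surface at z = 0. Lengths are in m, angles in rad, forces in N, time in s.
With the tool pointing down it reaches from about 0.4 to 0.85 m from the base axis. Payload 4.5 kg.
Tool frame: the origin (TCP) lies midway between the tips of the shut fingers; the grasp point (between the pads) lies 19 mm behind it (bot.hold_point_z is the distance from the TCP to the grasp point, in m); z points along the fingers, y is the direction in which the jaws open and shut (so a half turn about z gives the same grasp; the last joint's range is limited). The gripper opens to 88 mm and grips with 3 to 60 N. Pads are 18 mm wide; open, the fingers measure 123 mm over their backs; the gripper's body (75 mm by 187 mm) begins 45 mm behind the grasp point.
Start: joints at [-1.198, 0.689, -0.195, 1.565, 0.157, 0.902, -0.215], TCP at [0.208, 0.59, 0.239] pointing down, gripper open.
Joint ranges: [-3.01, 3.01], [-0.46, 2.08], [-1.47, 1.51], [0.13, 2.56], [-1, 4.14], [0.04, 2.09], [-2.66, 2.66]. Speed limits (rad/s): [2.57, 2.57, 3.14, 3.14, 3.14, 3.14, 3.14].

### API

Orientations are given as a unit quaternion [x, y, z, w].
In Python, from rig import bot gives the robot as it stands. The module is installed in compiled form; this text tells all that it offers.
- The arm moves only by the tool servo_tool, never from a script. Its argument "rows" is a list that holds one entry, the list of rows, each a list of 7 numbers: the shift along the tool's x, y, z in units of 40 mm (1.0 is 40 mm), then the turn, a rotation vector about the tool's x, y, z in degrees, then the closure, from 0 (fully open) to 1 (shut). A call has 1 to 20 rows; each row shifts and turns the commanded pose from where the row before left it, along the tool's axes as they then stand; what a row does not reach is not made up. A row lasts 1/8 s, in which the tool goes at most 62.5 mm and 10.7 degrees, less where a joint would pass 70% of its speed; a pose out of reach is approached as far as the arm can. A call is refused whole if a number of a shift passes 1 or a number of a turn 10.7, either way. A call with a gripper value outside its range is refused whole. The fingers move at their own pace and stop on an object; "newtons" is the grip in N (left out, the last holds). Time passes only in rows, so rows that do not move let the fingers close. It gives the time, the measured TCP pose, the force and the opening at its end, in the units of the state.
- bot.state(): the state, without advancing time (a new reading comes with each control period).
- bot.read_camera(name): name is "side" or "top" or "wrist"; returns a dict with "color" (480x640x3 uint8, red, green, blue), "depth" (480x640 float32, m along the optical axis (not along the pixel's ray), 0 where there is no reading), "camera_matrix" (3x3 intrinsics, pixels), "k1" (the pictures are not rectified: a ray, as slopes to the right and down, at radius r is drawn at 1 + k1 r^2 times it, then the intrinsics apply), "T" (4x4, takes a point from camera to world coordinates); the wrist camera has in their place "tool_from_camera" (4x4, takes a point from camera to tool coordinates, whose origin is the TCP and whose axes are the flange's). Camera axes: x right, y up, looking along -z (the intrinsics and any distortion apply to the point x, -y, -z); pixel columns grow to the right and rows downward; lengths in m; the calibration is good to about 2 mm. A picture is of the moment at which its call begins: read the wrist's pose just before it.
- bot.hand_in(): hands the job in, once; it reports no verdict.
Trained networks look in a picture, given as the dict that the camera call returned (one of the last four; its "shot" number tells which), for a name from the list of things; names that differ only in an ending like _2 or _b are one class to them, and where a whole thing is asked for, a point or a joint stands for the part that bears it (a point fixed in the world has none). Each returns a list of dicts, best first, with "conf" (0 to 1); they miss things now and then, are a little off and sometimes report something else, mostly with a low value. They report only what shows in the picture. A call takes as long as a camera call. They do not tell look-alikes from the thing itself.
- bot.find_in(name, picture): "rect" ([left, top, right, bottom] in pixels, round what is visible of it).
- bot.masks_of(name, picture): "pixels" (480x640 bool, what is visible of it) and "rect" ([left, top, right, bottom] in pixels, round what is visible of it).
The state is a dict: "clock": time; "qpos": joint angles; "qvel": joint speeds; "joint_efforts": joint torques, N m; "ee_pos": TCP position; "eef_rot": TCP orientation; "contact_force": force on the tool from outside, world axes, zero at the start; "moment": the same for the moment, N m; "finger_gap": opening from 0.0 (shut) to 1.0 (fully open).
Only numpy, scipy, OpenCV 4.12 (cv2) and the standard library are available. Lean on these libraries where they do the work, as an engineer would, in place of code of your own. Each camera call takes 0.05 s, during which the arm holds its last target.

### The job

Close the open coffee canister: taking the wooden knob, pull the rechargeable vacuum lid with its cover snapped on straight up out of the charging dock, lower both together into the canister's mouth and press until the lid is fully home. Then lift the copper cover alone straight off, so that the pump's vent and button are free, leaving the lid fully seated, and finish while still holding the cover still and level about 10 cm above the lid. The cover stays on the lid until the lid is home; do not shove the canister about, and leave the apple, the mandarin and the nut jar where they are.

Things in the scene. Friction and masses are not known exactly. Their poses are not given: they have to be found in the camera images.
- cover: Clip-on cover (outer lid): shallow copper cap, 74 mm wide, 23 mm high, open below, round wooden knob on top; 90 g. Origin: centre of its lower rim, z up. Starts on the vacuum lid, its rim 7 mm above the lid's origin, held by sprung catches: a straight pull of about 7 N takes it off if the lid is held down; it carries the lid and pulls it from the dock without letting go.
- knob_grip (a point): Point on the axis of the cover's wooden knob at the height to grip, 43 mm above the cover's origin. The knob is round, 28 mm in diameter from 12 mm below to 9 mm above this point, its neck 22 mm wide below that; its top is 12 mm above this point, the top of the cover's shell 20 mm below it.
- vacuum_lid: Vacuum lid (inner lid), light grey, 140 g, under the cover. Origin: centre of the underside of its flange (84 mm wide, 6 mm thick), z up. Pump head 60 mm wide up to z = 24 mm. Black rubber stopper 66 mm wide down to z = -18 mm (foot tapered to 56 mm), brass charging plug 16 mm wide down to z = -32 mm. Starts upright in the dock, its origin 42 mm above the dock's.
- dock: Charging dock: round black base, 100 mm wide, 24 mm high, stuck fast to the counter. Origin: centre of its underside, z up. The round socket in the middle of its top holds the lid's brass plug 14 mm deep by sprung contacts, which let go at 2 to 3 N of straight upward pull besides the weight.
- canister: Open coffee canister: round slate-blue stoneware with a cork foot, 100 mm wide, about 1.9 kg, standing loose. Origin: centre of its underside, z up. The top of the black gasket on its rim is 120 mm above; inside, the upper 40 mm are empty above the coffee beans. With the lid home, the lid's origin is 120 mm above this origin.
- mouth (a point): Centre of the canister's round mouth, level with the top of the gasket, where the lid's origin comes to lie. Inside diameter 69 mm: the stopper has 1.5 mm of play all round. Sprung catches 6 mm down snap over the stopper: the last 12 mm need a straight push of up to about 10 N, then it is drawn onto the gasket; pulling it out again takes about 15 N, more than pulling off the cover.
- apple: Red apple, 75 mm across, 66 mm high, a bystander. Origin: at its underside.
- mandarin: Orange mandarin, 52 mm across, 42 mm high, a bystander. Origin: at its underside.
- nut_jar: Clear jar of nuts with a yellow cap, 82 mm in diameter, 183 mm high, a bystander. Origin: centre of its underside.
Things that resemble listed ones, but are neither listed nor needed, are in the scene too. Leave any pink or purple look-alike of the canister alone.

How it is judged:
By the outcome, as a careful person would: the job done as asked, in the order asked, and still so for the second after the job is handed in, while the arm keeps its last pose, push and grip.
It also fails if it takes over 56 s, if anything falls off the work surface, if the arm or the gripper's body presses on something with over 40 N, if the wrist force passes 120 N, or if a joint passes its speed limit or range.

## Working session

There is one attempt and no reset: what is moved stays moved. The work goes in short steps, Python scripts to look and compute and a tool call to move; the robot and the scene stay as the last step left them, time stands still between calls to the robot, and variables do not carry over. Pictures are saved under pics/ and viewed, and the job is handed in when it is done.

Besides the shell and the picture viewer there is one more tool, called as a command line: name --argument value ..., lists and objects as JSON in quotes. servo_tool: Moves the arm, as the interface text tells. Its arguments: {"type":"object","properties":{"rows":{"type":"array","items":{"type":"array","items":{"type":"array","items":{"type":"number"}}}},"newtons":{"type":"number"}},"required":["rows"]}

```bash
mkdir -p pics; ls; cat > h.py <<'E'
import numpy as np, cv2, json
from rig import bot
from scipy.spatial.transform import Rotation as R
def save(p,n): cv2.imwrite('pics/'+n+'.png', p['color'][:,:,::-1])
def Twc(p,st=None):
    if 'T' in p: return np.array(p['T'])
    T=np.eye(4);T[:3,:3]=R.from_quat(st['eef_rot']).as_matrix();T[:3,3]=st['ee_pos']
    return T@np.array(p['tool_from_camera'])
def pts(p,mask,st=None):
    v,u=np.nonzero(mask&(p['depth']>0)); d=p['depth'][v,u]
    K=np.array(p['camera_matrix']); k=p['k1']
    uv=np.stack([u,v],1).astype(float)[:,None]
    x=cv2.undistortPoints(uv,K,np.array([k,0,0,0,0.]))[:,0]
    P=np.stack([x[:,0]*d,-x[:,1]*d,-d],1)
    T=Twc(p,st); return P@T[:3,:3].T+T[:3,3]
def proj(p,X,st=None):
    T=np.linalg.inv(Twc(p,st)); c=np.atleast_2d(X)@T[:3,:3].T+T[:3,3]
    s=np.stack([c[:,0]/-c[:,2],c[:,1]/c[:,2]],1); r2=(s**2).sum(1,keepdims=True)
    s=s*(1+p['k1']*r2); K=np.array(p['camera_matrix'])
    return s*[K[0,0],K[1,1]]+K[:2,2]
E
python3 - <<'E'
from h import *
s=bot.state(); print(s, bot.hold_point_z)
for c in ['side','top','wrist']:
    p=bot.read_camera(c); save(p,c+'0')
    print(c,p['camera_matrix'],p['k1'],p.get('T',p.get('tool_from_camera')))
    for n in ['cover','vacuum_lid','dock','canister','apple','mandarin','nut_jar']:
        for m in bot.masks_of(n,p):
            q=pts(p,m['pixels'],s)
            print(n,round(m['conf'],2),m['rect'],np.round(np.median(q,0),3) if len(q) else None, np.round(np.percentile(q,[2,98],axis=0),3).tolist() if len(q) else None)
E
```

```text
pics
{'clock': 0.0, 'qpos': array([-1.19820186,  0.68996053, -0.19452119,  1.5663575 ,  0.15730375,
        0.90251303, -0.215092  ]), 'qvel': array([ 0.00030155,  0.00051911,  0.00032665,  0.00116038, -0.00115204,
        0.00029987,  0.00053499]), 'joint_efforts': array([-2.96724447e-04, -5.27573526e+01, -1.26654200e+00, -1.53425539e+01,
       -5.25354152e-02,  6.86949308e-03,  1.72682949e-04]), 'ee_pos': array([0.20755069, 0.58884918, 0.23792128]), 'eef_rot': array([ 1.68537926e-01,  9.85694738e-01, -9.18670983e-04, -8.73014979e-05]), 'contact_force': array([-0.5642885 ,  0.62314282, -0.06297652]), 'moment': array([ 0.06294142, -0.0145569 , -0.00880663]), 'finger_gap': 0.9987501719149399} 0.0187
side [[559.51962254   0.         315.03892646]
 [  0.         559.51962254 237.5760569 ]
 [  0.           0.           1.        ]] -0.027137411449994736 [[ 0.82960896  0.23970714 -0.50427122 -0.08177357]
 [-0.55834252  0.35877554 -0.74801988 -1.1009292 ]
 [ 0.00161447  0.90212006  0.43148209  0.66050263]
 [ 0.          0.          0.          1.        ]]
cover 0.71 [296.7, 278.2, 336.5,
[... 2057 characters left out ...]
 [[0.415, -0.474, 0.013], [0.463, -0.428, 0.045]]
nut_jar 0.61 [431.0, 223.5, 480.7, 261.9] [ 0.59  -0.469  0.182] [[0.555, -0.523, 0.004], [0.63, -0.443, 0.188]]
nut_jar 0.37 [374.7, 277.5, 379.6, 275.2] [ 0.501 -0.299  0.046] [[0.501, -0.307, 0.042], [0.504, -0.289, 0.053]]
wrist [[351.39349669   0.         321.23529965]
 [  0.         351.39349669 244.11678132]
 [  0.           0.           1.        ]] -0.035428665658762556 [[-1.18853337e-05  9.56599305e-01  2.91406535e-01  7.54546458e-02]
 [ 9.99999999e-01  2.38365423e-05 -3.74620497e-05  8.10142762e-04]
 [-4.27822950e-05  2.91406534e-01 -9.56599305e-01 -1.46030458e-01]
 [ 0.00000000e+00  0.00000000e+00  0.00000000e+00  1.00000000e+00]]
```

View pics/side0.png

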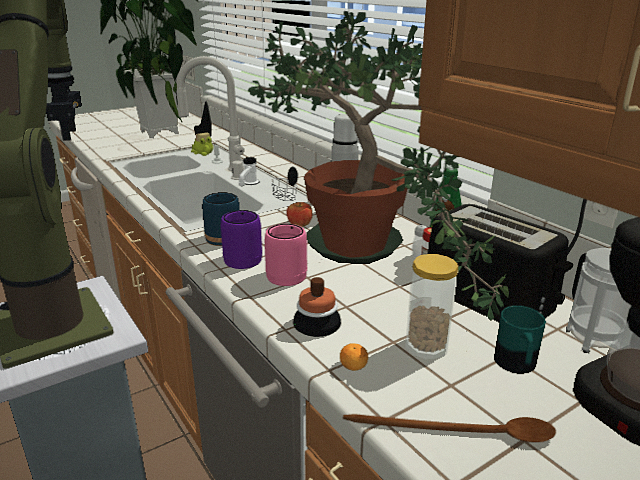

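View pics/top0.png

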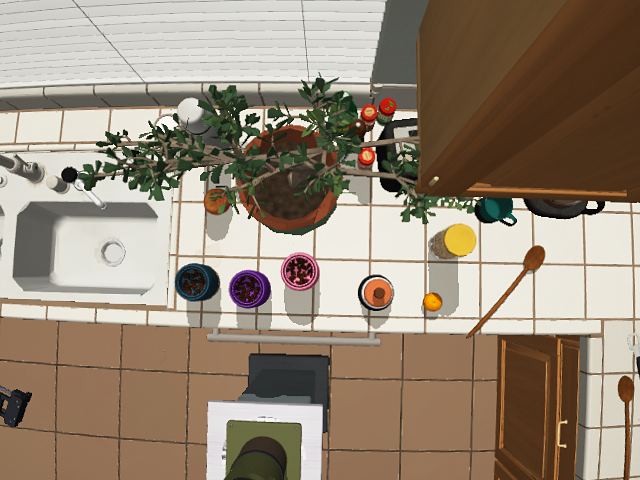

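```bash
cat >> h.py <<'E'
from scipy.optimize import least_squares
def circ(q,r=None):
    m=np.median(q,0)
    if r is None:
        f=least_squares(lambda a:np.hypot(q[:,0]-a[0],q[:,1]-a[1])-a[2],[m[0],m[1],.04],loss='soft_l1',f_scale=.002); return f.x
    f=least_squares(lambda a:np.hypot(q[:,0]-a[0],q[:,1]-a[1])-r,[m[0],m[1]],loss='soft_l1',f_scale=.002); return f.x
E
python3 - <<'E'
from h import *
for c in ['side','top']:
    p=bot.read_camera(c); full=np.ones((480,640),bool)
    q=pts(p,full)
    def near(x,y,r): return q[np.hypot(q[:,0]-x,q[:,1]-y)<r]
    a=near(.478,.176,.075)
    rim=a[(a[:,2]>.112)&(a[:,2]<.13)]
    print(c,'rim',len(rim),circ(rim),np.percentile(rim[:,2],[5,50,95]), (rim[:,:2].max(0)+rim[:,:2].min(0))/2,np.ptp(rim[:,:2],axis=0))
    w=a[(a[:,2]>.03)&(a[:,2]<.11)&(np.hypot(a[:,0]-.478,a[:,1]-.176)>.043)]; print('wall',len(w),circ(w,.05))
    b=near(.463,-.298,.07)
    k=b[(b[:,2]>.08)]; print('knob',len(k),circ(k,.014),k[:,2].max(),(k[:,:2].max(0)+k[:,:2].min(0))/2,np.ptp(k[:,:2],axis=0))
    sh=b[(b[:,2]>.05)&(b[:,2]<.078)]; print('shell',len(sh),(sh[:,:2].max(0)+sh[:,:2].min(0))/2,np.ptp(sh[:,:2],axis=0), np.percentile(sh[:,2],[5,50,95]))
    d=b[(b[:,2]>.004)&(b[:,2]<.03)]; print('dock',len(d),circ(d),circ(d,.05))
    # clutter: tall things in working region
    t=q[(q[:,0]>.3)&(q[:,0]<.66)&(q[:,2]>.13)&(abs(q[:,1])<.6)]
    H,ye,xe=np.histogram2d(t[:,1],t[:,0],bins=[np.arange(-.6,.61,.1),np.arange(.3,.67,.06)])
    print(H.astype(int)); 
    for i in range(0,len(t),max(1,len(t)//25)): print(np.round(t[i],2),end='')
    print()
E
```

```text
side rim 279 [0.47795172 0.1759865  0.04051355] [0.1125954  0.11696451 0.12043238] [0.4784129  0.17703392] [0.09237821 0.09857588]
wall 515 [0.48037205 0.1801433 ]
knob 205 [ 0.46480993 -0.29844909] 0.10519470434739653 [ 0.46340184 -0.30039046] [0.02686927 0.028314  ]
shell 714 [ 0.46229909 -0.30179535] [0.07340259 0.07723139] [0.05183134 0.06876809 0.07251332]
dock 790 [ 0.46319288 -0.30104112  0.04237842] [ 0.46853729 -0.29312701]
[[   0    0    0    0  782 6723]
 [   0    0    0    0  715 4656]
 [   0    0    0    0    0 2806]
 [   0    0    0    0    0   16]
 [   0    0    0    0    0 1185]
 [   0    0    0    0   12  774]
 [   0    0    0    0    0  217]
 [   0    0    0    0    0   96]
 [   0    0    0    0    0   14]
 [   0    0    0    0    0    0]
 [   0    0    0    0    0    0]
 [   0    0    0    0    0    0]]
[ 0.65 -0.35  0.62][ 0.65 -0.36  0.61][ 0.65 -0.38  0.6 ][ 0.65 -0.4   0.59][ 0.65 -0.46  0.59][ 0.65 -0.49  0.58][ 0.65 -0.53  0.57][ 0.65 -0.56  0.57][ 0.65 -0.57  0.56][0.65 0.18 0.47][ 0.65 -0.59  0.55][ 0.66 -0.48  0.52][ 0.65 -0.36  0.5 ][ 0.66 -0.41  0.49][ 0
[... 921 characters left out ...]
    0   517]
 [    0     0     0     0     0   248]
 [    0     0     0     0     0    24]
 [    0     0     0     0     0     0]
 [    0     0     0     0     0     0]
 [    0     0     0     0     0     0]]
[ 0.66 -0.35  1.06][ 0.65 -0.35  1.04][ 0.65 -0.38  1.02][ 0.65 -0.38  0.99][ 0.65 -0.4   0.98][ 0.65 -0.36  0.94][ 0.65 -0.36  0.92][ 0.65 -0.37  0.9 ][ 0.66 -0.44  0.87][ 0.65 -0.4   0.86][ 0.65 -0.47  0.85][ 0.65 -0.47  0.82][ 0.65 -0.4   0.79][ 0.65 -0.48  0.77][ 0.65 -0.51  0.75][ 0.65 -0.48  0.71][ 0.66 -0.43  0.65][ 0.65 -0.6   0.67][ 0.65 -0.57  0.63][ 0.65 -0.56  0.58][0.65 0.17 0.47][ 0.65 -0.44  0.48][ 0.64 -0.02  0.44][ 0.65 -0.05  0.16][ 0.61 -0.09  0.2 ][ 0.55 -0.48  0.18]
```

servo_tool --rows '[[[0,0,-0.75,0,0,-9.7,0],[0,0,-0.75,0,0,-9.7,0],[-0.55,-0.86,0,0,0,0,0],[-0.55,-0.86,0,0,0,0,0],[-0.55,-0.86,0,0,0,0,0],[-0.55,-0.86,0,0,0,0,0],[-0.55,-0.86,0,0,0,0,0],[-0.55,-0.86,0,0,0,0,0],[-0.55,-0.86,0,0,0,0,0],[-0.55,-0.86,0,0,0,0,0],[-0.55,-0.86,0,0,0,0,0],[-0.55,-0.86,0,0,0,0,0],[-0.55,-0.86,0,0,0,0,0],[-0.55,-0.86,0,0,0,0,0],[0,0,0,0,0,0,0],[0,0,0,0,0,0,0]]]'

```text
clock: 3.3
ee_pos: [0.4713, 0.1773, 0.2988]
eef_rot: [-0.0, 1.0, 0.0, -0.0]
contact_force: [0.6, -0.4, 0.3]
finger_gap: 1.001
```

```bash
cat > wl.py <<'E'
from h import *
import sys
tag,name=sys.argv[1:3]
s=bot.state(); p=bot.read_camera('wrist'); save(p,tag)
print(s['ee_pos'],s['qpos'].round(2))
q=pts(p,np.ones((480,640),bool),s); t=s['ee_pos']
for m in bot.masks_of(name,p):
    print(name,m['conf'],m['rect'])
    a=pts(p,m['pixels'],s); z=np.percentile(a[:,2],[2,50,98]); print(z)
E
python3 - <<'E'
import sys; sys.argv=['','w1','canister']
exec(open('wl.py').read())
a=q[np.hypot(q[:,0]-.478,q[:,1]-.177)<.07]
for lo,hi in [(.112,.128),(.116,.128)]:
    rim=a[(a[:,2]>lo)&(a[:,2]<hi)]
    print('rim',len(rim),circ(rim),np.percentile(rim[:,2],[5,50,95]),(rim[:,:2].max(0)+rim[:,:2].min(0))/2,np.ptp(rim[:,:2],axis=0))
c=[.478,.1775,.12]
th=np.linspace(0,2*np.pi,60)
im=p['color'][:,:,::-1].copy()
for r in(.0345,.05):
    uv=proj(p,np.stack([c[0]+r*np.cos(th),c[1]+r*np.sin(th),0*th+.12],1),s)
    cv2.polylines(im,[np.round(uv).astype(int)],True,(0,255,0),1)
cv2.imwrite('pics/w1o.png',im)
E
```

```text
[0.47128078 0.17730972 0.29878722] [-0.24  0.46 -0.32  1.84  0.19  0.87  0.92]
canister 0.88 [277.8, 162.8, 375.3, 272.0]
[0.0542573  0.10219491 0.12028395]
canister 0.61 [13.1, 195.1, 149.2, 302.5]
[0.02718752 0.09759527 0.12013324]
canister 0.56 [130.3, 154.9, 250.0, 261.2]
[0.0259383  0.09900157 0.12019176]
rim 3470 [0.47787426 0.18314955 0.04028558] [0.11377585 0.11859689 0.12024801] [0.47875338 0.1829248 ] [0.0926522  0.09370632]
rim 3050 [0.4786851  0.18319787 0.04012375] [0.11682596 0.11874902 0.12029527] [0.47908462 0.18317718] [0.09198972 0.09156218]
```

View pics/w1o.png

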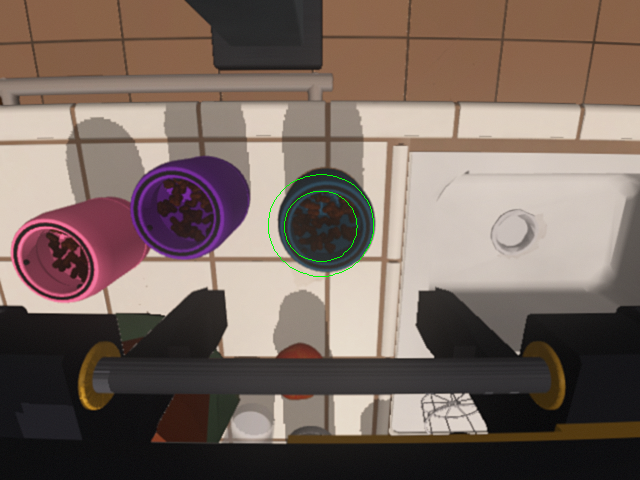

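servo_tool --rows '[[[0.03,-0.925,0.075,0,0,0,0],[0.03,-0.925,0.075,0,0,0,0],[0.03,-0.925,0.075,0,0,0,0],[0.03,-0.925,0.075,0,0,0,0],[0.03,-0.925,0.075,0,0,0,0],[0.03,-0.925,0.075,0,0,0,0],[0.03,-0.925,0.075,0,0,0,0],[0.03,-0.925,0.075,0,0,0,0],[0.03,-0.925,0.075,0,0,0,0],[0.03,-0.925,0.075,0,0,0,0],[0.03,-0.925,0.075,0,0,0,0],[0.03,-0.925,0.075,0,0,0,0],[0.03,-0.925,0.075,0,0,0,0],[0,0,0,0,0,0,0],[0,0,0,0,0,0,0]]]'

```text
clock: 5.28
ee_pos: [0.4566, -0.3025, 0.2597]
eef_rot: [-0.001, 1.0, 0.001, 0.0]
contact_force: [0.5, 0.9, -0.6]
finger_gap: 1.003
```

```bash
python3 - <<'E'
import sys; sys.argv=['','w2','cover']
exec(open('wl.py').read())
b=q[np.hypot(q[:,0]-.463,q[:,1]+.298)<.07]
k=b[(b[:,2]>.098)&(b[:,2]<.112)]; print('knobtop',len(k),(k[:,:2].max(0)+k[:,:2].min(0))/2,np.ptp(k[:,:2],axis=0),k[:,2].max(), k.mean(0))
k=b[(b[:,2]>.08)]; print('knob',len(k),circ(k,.014))
sh=b[(b[:,2]>.05)&(b[:,2]<.078)]; print('shell',len(sh),(sh[:,:2].max(0)+sh[:,:2].min(0))/2,np.ptp(sh[:,:2],axis=0), np.percentile(sh[:,2],[5,50,95]))
im=p['color'][:,:,::-1].copy(); th=np.linspace(0,2*np.pi,60)
for r,z in((.014,.104),(.042,.042),(.05,.024)):
    uv=proj(p,np.stack([.4628+r*np.cos(th),-.3005+r*np.sin(th),0*th+z],1),s)
    cv2.polylines(im,[np.round(uv).astype(int)],True,(0,255,0),1)
cv2.imwrite('pics/w2o.png',im)
E
```

```text
[ 0.45660877 -0.30254816  0.2596872 ] [ 0.69  0.57 -0.3   1.77  0.22  0.83  1.86]
cover 0.56 [290.9, 184.8, 363.0, 260.1]
[0.06274159 0.07093816 0.10433881]
knobtop 743 [ 0.4645084  -0.29633714] [0.02827161 0.02706191] 0.10617195229475246 [ 0.46314446 -0.29633709  0.10314324]
knob 75781 [ 0.43971244 -0.29646188]
shell 3408 [ 0.46341063 -0.29616495] [0.07241281 0.07313833] [0.06486239 0.07059349 0.07201041]
```

View pics/w2o.png

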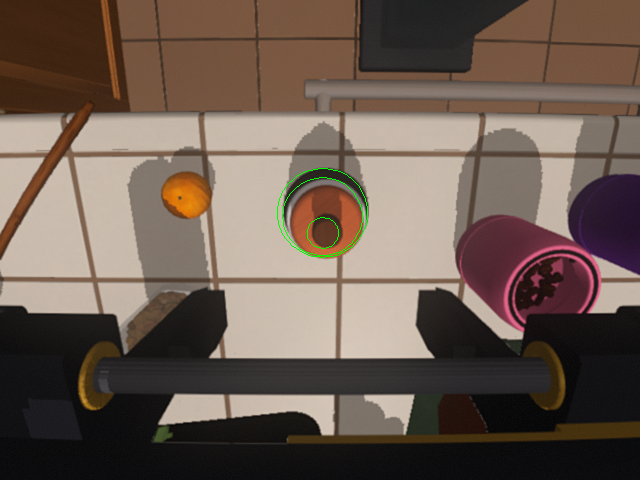

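servo_tool --rows '[[[-0.17,0.075,0.5,0,0,0,0],[0,0,0.9,0,0,0,0],[0,0,0.9,0,0,0,0],[0,0,0.9,0,0,0,0],[0,0,0.7,0,0,0,0],[0,0,0.4,0,0,0,0.2],[0,0,0.15,0,0,0,0.3],[0,0,0,0,0,0,0.4],[0,0,0,0,0,0,0.4]]]' --newtons 3

```text
clock: 6.5
ee_pos: [0.4633, -0.3016, 0.0826]
eef_rot: [0.0, 1.0, -0.0, 0.001]
contact_force: [-1.0, -0.5, 0.3]
finger_gap: 0.603
```

```bash
python3 - <<'E'
import sys; sys.argv=['','w3','cover']
exec(open('wl.py').read())
b=q[np.hypot(q[:,0]-.463,q[:,1]+.298)<.07]
k=b[(b[:,2]>.09)]; print('knobtop',len(k),(k[:,:2].max(0)+k[:,:2].min(0))/2,np.ptp(k[:,:2],axis=0),k[:,2].max())
print(s['contact_force'],s['finger_gap'])
p=bot.read_camera('side'); save(p,'s3')
im=cv2.resize(p['color'][200:380,220:420,::-1],(800,720))[:600]; cv2.imwrite('pics/s3c.png',im)
E
```

```text
[ 0.4633498  -0.30162663  0.08261902] [ 0.6   0.83 -0.19  1.9   0.34  0.43  1.74]
cover 0.96 [262.9, 215.5, 401.7, 360.4]
[0.05600535 0.07103984 0.10409738]
knobtop 85150 [ 0.4521407  -0.29786438] [0.04860752 0.13350443] 0.1890350121061889
[-0.96454103 -0.49549879  0.33138924] 0.6032791053681147
```

View pics/w3.png

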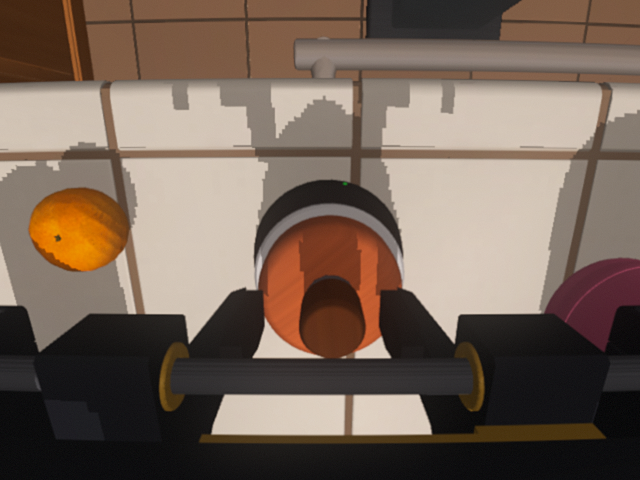

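View pics/s3c.png

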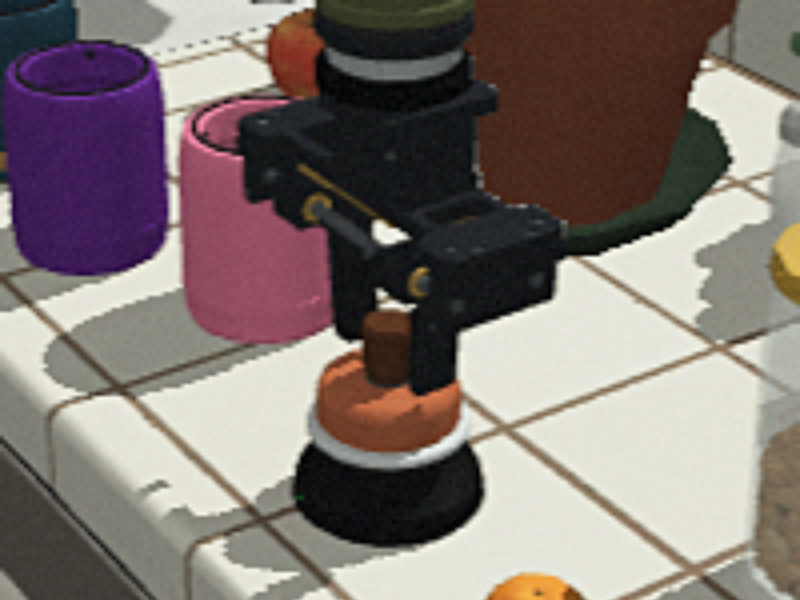

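servo_tool --rows '[[[0,0.12,0.1,0,0,0,0.4],[0,0,0.08,0,0,0,0.4],[0,0,0,0,0,0,0.5],[0,0,0,0,0,0,0.6],[0,0,0,0,0,0,0.65],[0,0,0,0,0,0,0.7],[0,0,0,0,0,0,0.7],[0,0,0,0,0,0,0.7]]]' --newtons 3

```text
clock: 7.65
ee_pos: [0.4628, -0.2968, 0.0746]
eef_rot: [0.0, 1.0, -0.0, 0.0]
contact_force: [0.2, -1.2, 0.1]
finger_gap: 0.314
```

```bash
python3 - <<'E'
import sys; sys.argv=['','w4','cover']
exec(open('wl.py').read())
print(s['contact_force'],s['moment'],s['finger_gap'])
cv2.imwrite('pics/w4c.png',cv2.resize(p['color'][180:400,180:460,::-1],(764,600)))
E
```

```text
[ 0.46280449 -0.29675481  0.07457269] [ 0.59  0.85 -0.18  1.92  0.34  0.41  1.73]
cover 0.71 [247.7, 221.5, 396.9, 360.1]
[0.05453083 0.07109912 0.10412261]
[ 0.23696956 -1.24771235  0.08178586] [-0.148522   -0.0272099  -0.01042654] 0.3142652349137135
```

View pics/w4c.png

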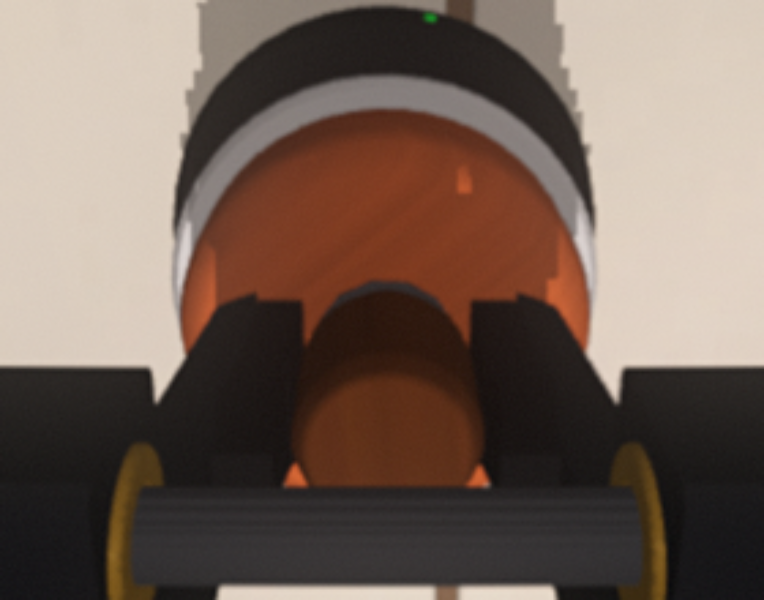

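servo_tool --rows '[[[0,0,0,0,0,0,0.9],[0,0,0,0,0,0,0.9],[0,0,0,0,0,0,0.9],[0,0,-0.05,0,0,0,0.9],[0,0,-0.1,0,0,0,0.9],[0,0,-0.1,0,0,0,0.9],[0,0,-0.15,0,0,0,0.9],[0,0,-0.2,0,0,0,0.9],[0,0,-0.3,0,0,0,0.9],[0,0,-0.3,0,0,0,0.9],[0,0,0,0,0,0,0.9]]]' --newtons 40

```text
clock: 9.12
ee_pos: [0.4635, -0.297, 0.1238]
eef_rot: [0.0, 1.0, -0.001, 0.001]
contact_force: [-0.7, -0.0, -3.7]
finger_gap: 0.303
```

```bash
python3 - <<'E'
from h import *
s=bot.state(); print(s['ee_pos'],s['eef_rot'],s['contact_force'],s['finger_gap'])
p=bot.read_camera('side')
cv2.imwrite('pics/s5c.png',cv2.resize(p['color'][200:350,220:420,::-1],(800,600)))
E
```

```text
[ 0.46348115 -0.29698381  0.12379759] [ 2.05808305e-04  9.99999162e-01 -5.44298692e-04  1.15647835e-03] [-0.73485923 -0.04014566 -3.74631965] 0.30299685680478755
```

View pics/s5c.png

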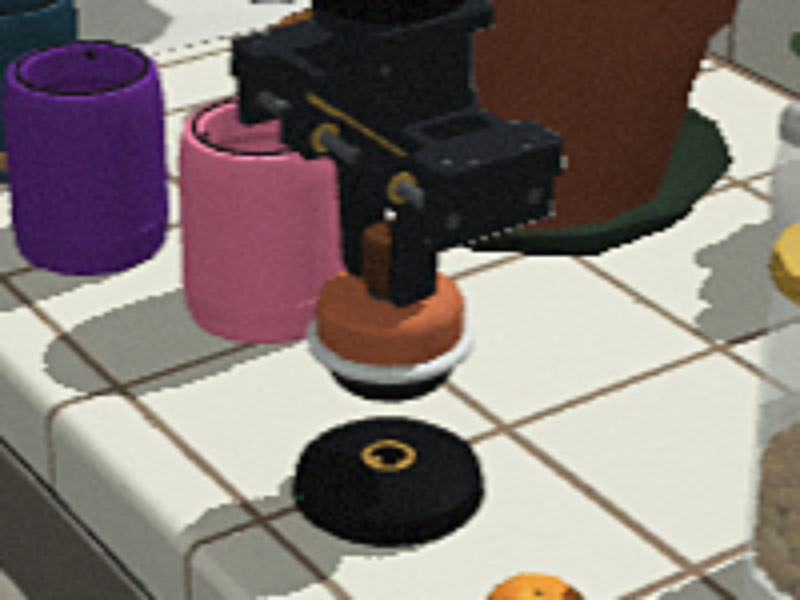

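servo_tool --rows '[[[0,0,-0.6,0,0,0,0.9],[0,0,-0.8,0,0,0,0.9],[0,0,-0.8,0,0,0,0.9],[0,0,-0.6,0,0,0,0.9],[-0.03,0.5,0,0,0,0,0.9],[-0.03,0.8,0,0,0,0,0.9],[-0.03,0.95,0,0,0,0,0.9],[-0.03,0.95,0,0,0,0,0.9],[-0.03,0.95,0,0,0,0,0.9],[-0.03,0.95,0,0,0,0,0.9],[-0.03,0.95,0,0,0,0,0.9],[-0.03,0.95,0,0,0,0,0.9],[-0.03,0.95,0,0,0,0,0.9],[-0.03,0.95,0,0,0,0,0.9],[-0.03,0.95,0,0,0,0,0.9],[-0.03,0.95,0,0,0,0,0.9],[0,0.8,0,0,0,0,0.9],[0,0.4,0,0,0,0,0.9],[0,0,0,0,0,0,0.9],[0,0,0,0,0,0,0.9]]]'

```text
clock: 11.68
ee_pos: [0.4769, 0.1816, 0.234]
eef_rot: [0.001, 1.0, -0.001, -0.001]
contact_force: [0.0, -0.4, -1.8]
finger_gap: 0.303
```

```bash
python3 - <<'E'
from h import *
s=bot.state(); print(s['ee_pos'],s['eef_rot'],s['contact_force'],s['finger_gap'])
for c in ['side','top']:
    p=bot.read_camera(c); save(p,c+'6'); q=pts(p,np.ones((480,640),bool))
    a=q[np.hypot(q[:,0]-.478,q[:,1]-.180)<.075]
    lo=a[a[:,2]<.125]; up=a[(a[:,2]>.19)&(a[:,2]<.225)]
    w=lo[(lo[:,2]>.04)&(lo[:,2]<.11)]; print(c,'wall',len(w),circ(w,.05))
    for m in bot.masks_of('vacuum_lid',p)+bot.masks_of('cover',p):
        u=pts(p,m['pixels']); print(m['conf'],np.median(u,0),(u.max(0)+u.min(0))/2,np.ptp(u,axis=0))
        uu=u[(u[:,2]>.2)&(u[:,2]<.237)]
        if len(uu)>50: print(circ(uu,.037))
    if c=='side': cv2.imwrite('pics/s6c.png',cv2.resize(p['color'][140:290,160:360,::-1],(800,600)))
s=bot.state();p=bot.read_camera('wrist'); save(p,'w6')
E
```

```text
[0.47685495 0.181611   0.23402623] [ 9.94363119e-04  9.99998904e-01 -9.20120271e-04 -5.97761371e-04] [ 0.01321689 -0.44237875 -1.84709776] 0.3026065506011051
side wall 689 [0.48066779 0.18019356]
0.55 [0.46712849 0.15351312 0.19690463] [0.59991315 0.45101682 0.08751205] [0.32780256 0.63483988 0.2485126 ]
[0.4775152  0.17752329]
0.44 [0.45074074 0.15581671 0.09688893] [ 0.54213152  0.40953145 -0.01657825] [0.22922297 0.70108801 0.27839544]
0.3 [0.69144148 0.12160714 0.04380266] [0.69707509 0.13216157 0.03663276] [0.06455358 0.0624092  0.05730446]
0.36 [ 0.56964885 -0.50650755  0.11452319] [ 0.5918819  -0.48549514  0.0923006 ] [0.08268319 0.08304207 0.18885851]
top wall 219 [0.47798475 0.18033108]
0.57 [0.51069649 0.16119867 0.20691603] [0.483678   0.19320833 0.16095904] [0.08834371 0.11518874 0.32336779]
0.26 [0.47943785 0.13637001 0.08660591] [0.47789438 0.13618415 0.16894808] [0.09857355 0.10202046 0.34489854]
0.62 [0.47714444 0.15209654 0.23095803] [0.47719544 0.15213974 0.22994396] [0.02779782 0.00810825 0.0074453 ]
```

View pics/s6c.png

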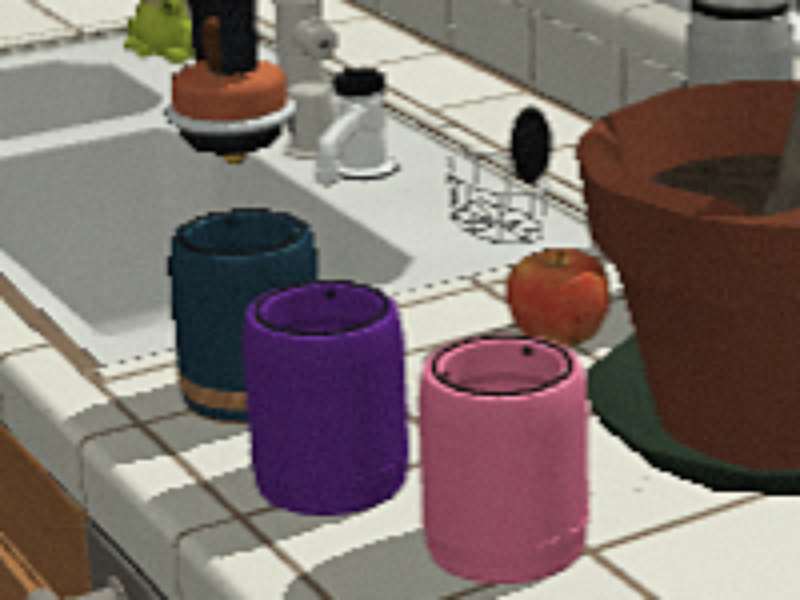

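View pics/w6.png

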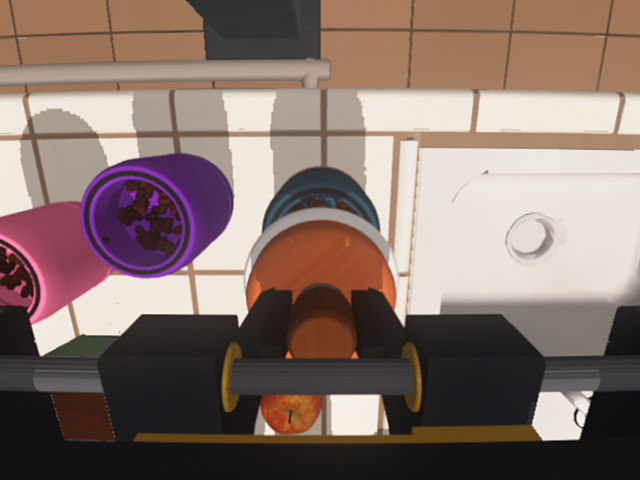

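servo_tool --rows '[[[-0.02,0.03,0.3,0,0,0,0.9],[0,0,0.5,0,0,0,0.9],[0,0,0.4,0,0,0,0.9],[0,0,0.3,0,0,0,0.9],[0,0,0,0,0,0,0.9],[0,0,0,0,0,0,0.9]]]'

```text
clock: 12.78
ee_pos: [0.4783, 0.1848, 0.1748]
eef_rot: [0.0, 1.0, 0.0, 0.0]
contact_force: [0.5, -0.1, -2.1]
finger_gap: 0.304
```

```bash
python3 - <<'E'
from h import *
s=bot.state(); print(s['ee_pos'],s['contact_force'])
t=s['ee_pos']; th=np.linspace(0,2*np.pi,80)
C=lambda x,y,z,r: np.stack([x+r*np.cos(th),y+r*np.sin(th),0*th+z],1)
oz=t[2]-.0326
for c in ['side','top']:
    p=bot.read_camera(c); save(p,c+'7')
    im=p['color'][:,:,::-1]
    x0,y0=(160,150) if c=='side' else (140,230)
    k=5; im=cv2.resize(im[y0:y0+120,x0:x0+160],None,fx=k,fy=k,interpolation=cv2.INTER_CUBIC)
    for X,col in ((C(t[0]+.0005,t[1],oz,.042),(0,255,0)),(C(.4783,.183,.12,.0345),(0,255,255)),(C(.4783,.183,0.06,.05),(0,0,255))):
        uv=(proj(p,X)-[x0,y0]+.5)*k-.5; cv2.polylines(im,[np.round(uv).astype(int)],True,col,1)
    cv2.imwrite(f'pics/{c}7c.png',im)
E
```

```text
[0.47831485 0.18484434 0.17476173] [ 0.51728751 -0.13399719 -2.08439708]
```

View pics/side7c.png

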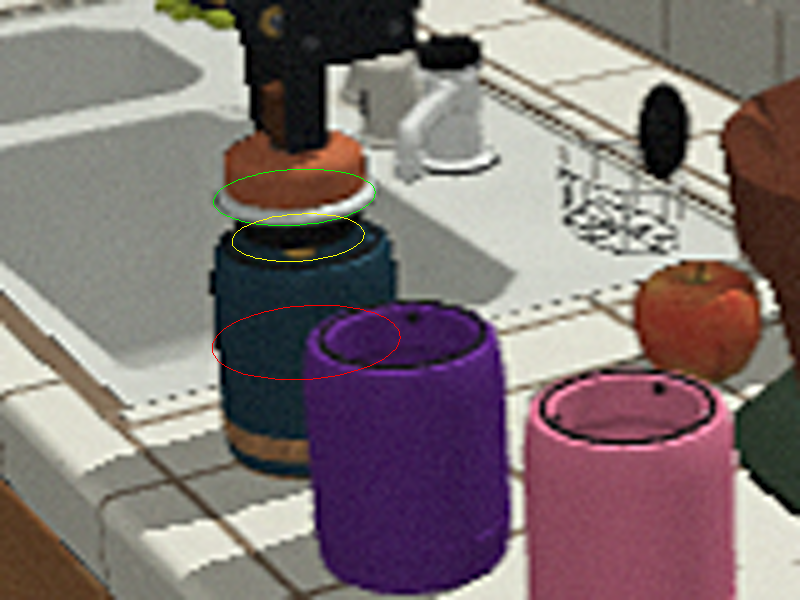

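View pics/top7c.png

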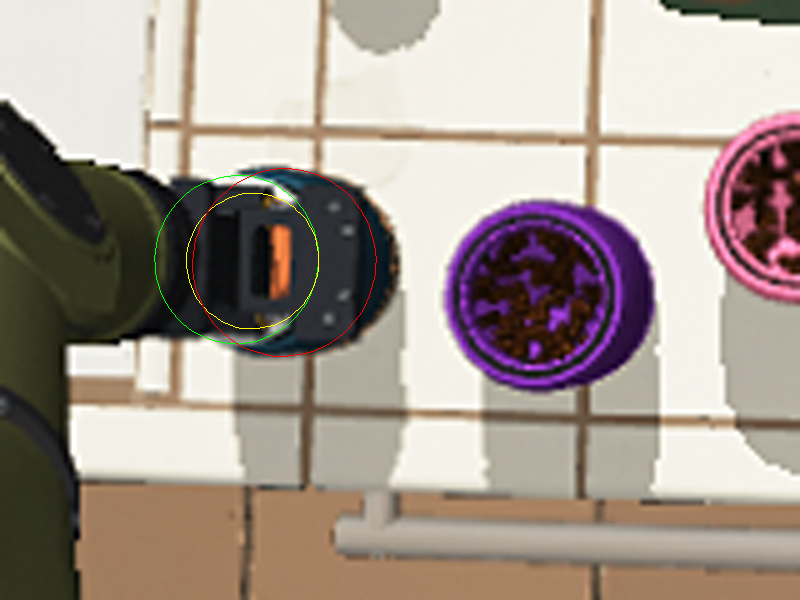

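```bash
python3 - <<'E'
from h import *
s=bot.state(); t=s['ee_pos']; th=np.linspace(0,2*np.pi,120)
C=lambda x,y,z,r: np.stack([x+r*np.cos(th),y+r*np.sin(th),0*th+z],1)
im0=cv2.imread('pics/side7.png'); p=bot.read_camera('side'); oz=t[2]-.0326
for nm,x0,y0 in(('a',198,170),):
    k=14; im=cv2.resize(im0[y0:y0+42,x0:x0+52],None,fx=k,fy=k,interpolation=cv2.INTER_CUBIC)
    for X,col in ((C(t[0]+.0005,t[1],oz,.042),(0,255,0)),(C(.4783,.183,.12,.046),(0,255,255)),(C(.4803,.1815,.12,.046),(255,0,255))):
        uv=(proj(p,X)-[x0,y0]+.5)*k-.5; cv2.polylines(im,[np.round(uv).astype(int)],True,col,1)
    cv2.imwrite('pics/side7z.png',im)
# silhouette columns of canister in initial side image vs model
q=cv2.imread('pics/side0.png').astype(float)
hsv=cv2.cvtColor(cv2.imread('pics/side0.png'),cv2.COLOR_BGR2HSV)
for r in range(212,246,3): 
    print(r,[tuple(q[r,c].astype(int)) for c in range(199,208)])
uv=proj(p,np.vstack([C(.4783,.183,.1,.05),C(.4783,.183,.04,.05)])); print(uv[:120].min(0),uv[:120].max(0),uv[120:].min(0),uv[120:].max(0))
E
```

```text
212 [(np.int64(126), np.int64(134), np.int64(133)), (np.int64(132), np.int64(138), np.int64(137)), (np.int64(139), np.int64(147), np.int64(145)), (np.int64(116), np.int64(121), np.int64(117)), (np.int64(28), np.int64(20), np.int64(4)), (np.int64(41), np.int64(32), np.int64(19)), (np.int64(42), np.int64(36), np.int64(16)), (np.int64(44), np.int64(37), np.int64(19)), (np.int64(42), np.int64(33), np.int64(13))]
215 [(np.int64(131), np.int64(138), np.int64(136)), (np.int64(129), np.int64(133), np.int64(133)), (np.int64(132), np.int64(141), np.int64(142)), (np.int64(116), np.int64(123), np.int64(122)), (np.int64(26), np.int64(13), np.int64(0)), (np.int64(42), np.int64(31), np.int64(13)), (np.int64(45), np.int64(39), np.int64(25)), (np.int64(41), np.int64(35), np.int64(14)), (np.int64(42), np.int64(34), np.int64(19))]
218 [(np.int64(161), np.int64(165), np.int64(164)), (np.int64(158), np.int64(169), np.int64(163)), (np.int64(171), np.int64(181), np.int64(179)), (np.int64(135), np.int64(143), np.int64(144)), (np.int64(0), np.int64(0), np.int64(0)), (np.int64(40), np.int64(32), np.int64(19))
[... 3317 characters left out ...]
t64(135), np.int64(135)), (np.int64(111), np.int64(121), np.int64(126)), (np.int64(78), np.int64(90), np.int64(103)), (np.int64(48), np.int64(62), np.int64(76))]
245 [(np.int64(93), np.int64(106), np.int64(110)), (np.int64(120), np.int64(130), np.int64(130)), (np.int64(123), np.int64(131), np.int64(130)), (np.int64(120), np.int64(130), np.int64(128)), (np.int64(122), np.int64(135), np.int64(135)), (np.int64(119), np.int64(132), np.int64(131)), (np.int64(120), np.int64(127), np.int64(125)), (np.int64(122), np.int64(131), np.int64(131)), (np.int64(121), np.int64(133), np.int64(130))]
[200.61994741 197.07771928] [238.67547899 211.29399357] [202.54324582 217.19940196] [239.93619536 232.40523351]
```

View pics/side7z.png

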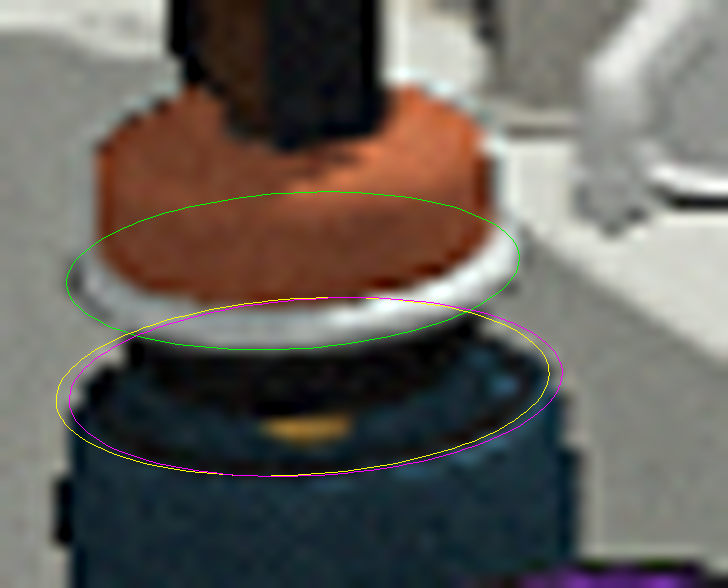

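servo_tool --rows '[[[-0.025,-0.05,0,0,0,0,0.9],[0,0,0.1,0,0,0,0.9],[0,0,0.05,0,0,0,0.9],[0,0,0.05,0,0,0,0.9],[0,0,0,0,0,0,0.9],[0,0,0,0,0,0,0.9]]]'

```text
clock: 13.68
ee_pos: [0.4791, 0.1827, 0.1665]
eef_rot: [0.0, 1.0, 0.0, 0.0]
contact_force: [-0.0, 0.7, -2.7]
finger_gap: 0.303
```

```bash
python3 - <<'E'
from h import *
s=bot.state(); print(s['ee_pos'],s['contact_force'],s['moment'])
p=bot.read_camera('side'); save(p,'side8')
cv2.imwrite('pics/side8z.png',cv2.resize(p['color'][170:212,198:250,::-1],None,fx=14,fy=14,interpolation=cv2.INTER_CUBIC))
E
```

```text
[0.47906943 0.18270244 0.16653952] [-0.04009203  0.67612809 -2.73662626] [ 0.01684787  0.00819705 -0.01723635]
```

View pics/side8z.png

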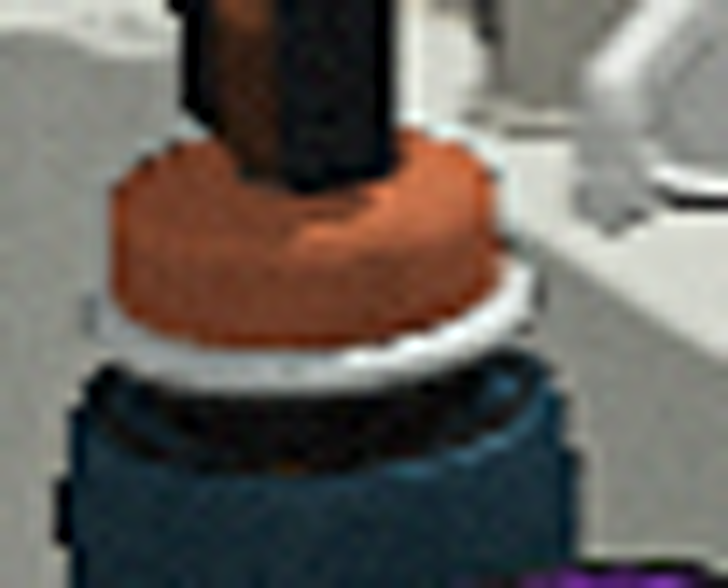

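servo_tool --rows '[[[0,0,0.05,0,0,0,0.9],[0,0,0.05,0,0,0,0.9],[0,0,0.05,0,0,0,0.9],[0,0,0,0,0,0,0.9]]]'

```text
clock: 14.22
ee_pos: [0.4792, 0.1826, 0.1607]
eef_rot: [0.0, 1.0, -0.0, 0.0]
contact_force: [0.0, -0.5, 1.5]
finger_gap: 0.306
```

servo_tool --rows '[[[0,0,0.05,0,0,0,0.9],[0,0,0.05,0,0,0,0.9],[0,0,0,0,0,0,0.9]]]'

```text
clock: 14.6
ee_pos: [0.4786, 0.1826, 0.1558]
eef_rot: [-0.0, 1.0, -0.0, -0.001]
contact_force: [0.4, -0.1, -6.9]
finger_gap: 0.3
```

servo_tool --rows '[[[0,0,0.05,0,0,0,0.9],[0,0,0.05,0,0,0,0.9],[0,0,0,0,0,0,0.9]]]'

```text
clock: 14.98
ee_pos: [0.4788, 0.1825, 0.1524]
eef_rot: [0.0, 1.0, -0.0, -0.0]
contact_force: [-1.7, -0.0, -2.9]
finger_gap: 0.298
```

servo_tool --rows '[[[0,0,0.05,0,0,0,0.9],[0,0,0.05,0,0,0,0.9],[0,0,0,0,0,0,0.9]]]'

```text
clock: 15.35
ee_pos: [0.4798, 0.1829, 0.1508]
eef_rot: [0.0, 1.0, 0.0, 0.001]
contact_force: [-4.4, -1.8, 19.1]
finger_gap: 0.304
```

```bash
python3 - <<'E'
from h import *
s=bot.state(); print(s['ee_pos'],s['contact_force'],s['moment'])
p=bot.read_camera('side'); save(p,'side9')
cv2.imwrite('pics/side9z.png',cv2.resize(p['color'][170:212,198:250,::-1],None,fx=14,fy=14,interpolation=cv2.INTER_CUBIC))
E
```

```text
[0.47975433 0.18291713 0.15082382] [-4.35206101 -1.76120372 19.08280246] [-0.32623028  0.85056953 -0.08728916]
```

View pics/side9z.png

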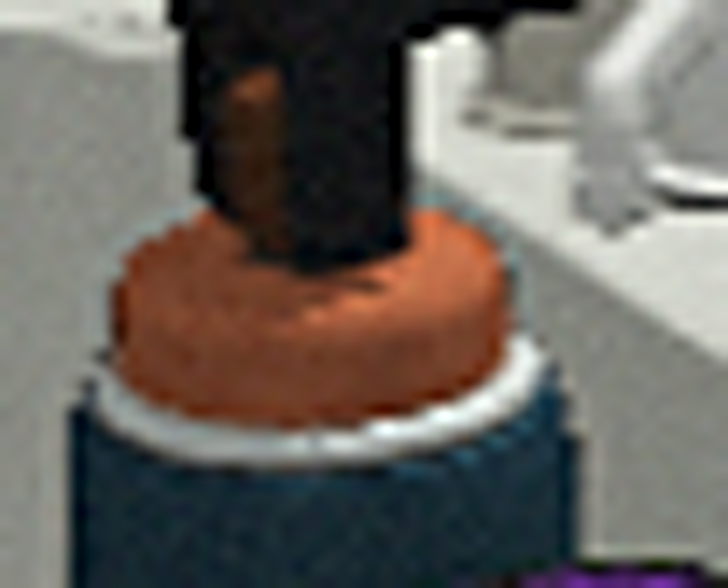

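servo_tool --rows '[[[0.01,0,-0.04,0,0,0,0.9],[0,0,-0.03,0,0,0,0.9],[0,0,0,0,0,0,0.9],[0,0,0,0,0,0,0.9]]]'

```text
clock: 15.9
ee_pos: [0.479, 0.1828, 0.1516]
eef_rot: [0.0, 1.0, 0.0, 0.0]
contact_force: [-1.4, -0.7, 6.1]
finger_gap: 0.303
```

servo_tool --rows '[[[0,0,-0.03,0,0,0,0.9],[0,0,-0.03,0,0,0,0.9],[0,0,-0.02,0,0,0,0.9],[0,0,-0.02,0,0,0,0.9],[0,0,0,0,0,0,0.9]]]'

```text
clock: 16.52
ee_pos: [0.4789, 0.1829, 0.1554]
eef_rot: [0.0, 1.0, 0.0, 0.0]
contact_force: [1.1, 1.1, -4.9]
finger_gap: 0.3
```

```bash
python3 - <<'E'
from h import *
s=bot.state(); print(s['ee_pos'],s['contact_force'],s['moment'])
p=bot.read_camera('side'); save(p,'side10')
cv2.imwrite('pics/side10z.png',cv2.resize(p['color'][170:212,198:250,::-1],None,fx=14,fy=14,interpolation=cv2.INTER_CUBIC))
E
```

```text
[0.47889442 0.18293724 0.1554067 ] [ 1.06121105  1.14544971 -4.92812943] [0.10528871 0.00823663 0.0101477 ]
```

View pics/side10z.png

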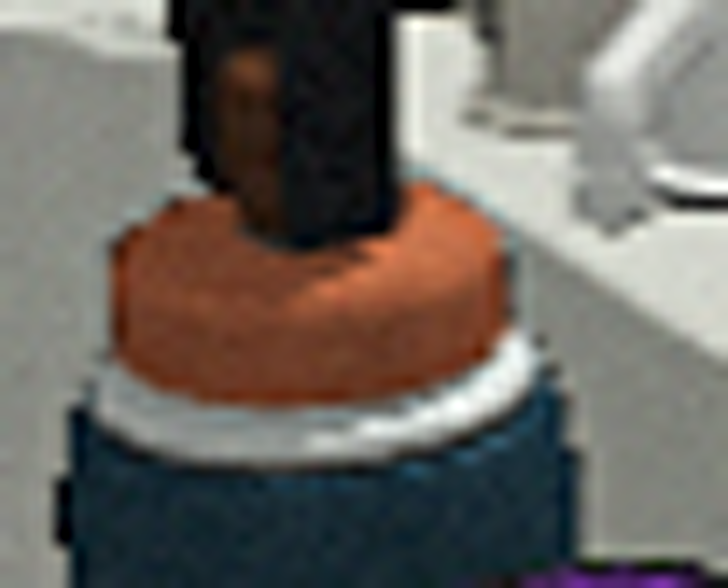

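servo_tool --rows '[[[0,0,-0.03,0,0,0,0.9],[0,0,-0.03,0,0,0,0.9],[0,0,-0.03,0,0,0,0.9],[0,0,-0.05,0,0,0,0.9],[0,0,-0.1,0,0,0,0.9],[0,0,-0.1,0,0,0,0.9],[0,0,-0.2,0,0,0,0.9],[0,0,-0.3,0,0,0,0.9],[0,0,-0.4,0,0,0,0.9],[0,0,-0.4,0,0,0,0.9],[0,0,-0.4,0,0,0,0.9],[0,0,-0.3,0,0,0,0.9],[0,0,-0.1,0,0,0,0.9],[0,0,-0.05,0,0,0,0.9],[0,0,0,0,0,0,0.9],[0,0,0,0,0,0,0.9],[0,0,0,0,0,0,0.9]]]'

```text
clock: 18.7
ee_pos: [0.4785, 0.1826, 0.2546]
eef_rot: [0.0, 1.0, -0.0, -0.0]
contact_force: [0.1, 0.7, -0.4]
finger_gap: 0.299
```

```bash
python3 - <<'E'
from h import *
s=bot.state(); print(s['ee_pos'],s['eef_rot'],s['qvel'].round(4),s['contact_force'],s['finger_gap'])
p=bot.read_camera('side'); save(p,'side11')
cv2.imwrite('pics/side11z.png',cv2.resize(p['color'][135:255,190:320,::-1],None,fx=5,fy=5,interpolation=cv2.INTER_CUBIC))
q=pts(p,np.ones((480,640),bool)); a=q[np.hypot(q[:,0]-.479,q[:,1]-.180)<.06]
u=a[(a[:,2]>.13)&(a[:,2]<.2)]; print('between',len(u),np.percentile(u[:,2],[5,50,95]))
w=a[(a[:,2]>.04)&(a[:,2]<.11)]; print('wall',circ(w,.05))
p=bot.read_camera('top'); save(p,'top11')
p=bot.read_camera('wrist'); save(p,'w11')
E
```

```text
[0.47847668 0.18261014 0.2545993 ] [ 5.04483317e-05  9.99999949e-01 -7.93774036e-05 -3.04952270e-04] [ 0.0015 -0.0013 -0.0003 -0.0018 -0.0005 -0.0009  0.0008] [ 0.0949682   0.66785007 -0.44728959] 0.29911737470785815
between 233 [0.13129055 0.14204141 0.14475398]
wall [0.41332873 0.11597525]
```

View pics/side11z.png

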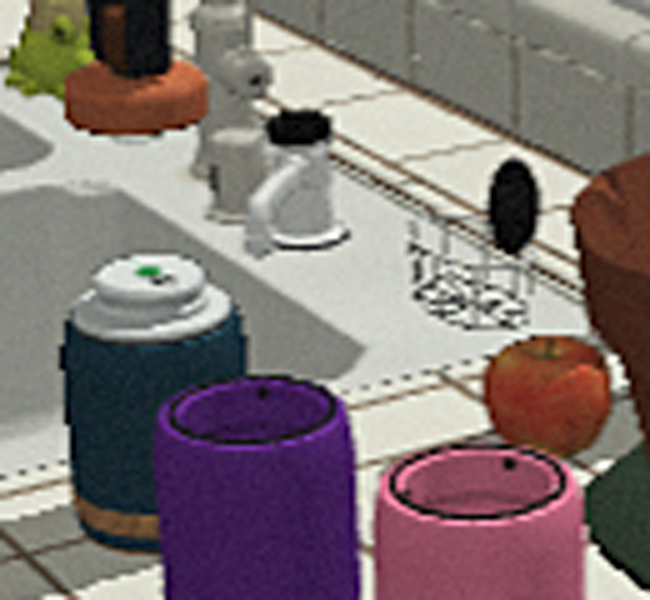

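View pics/w11.png

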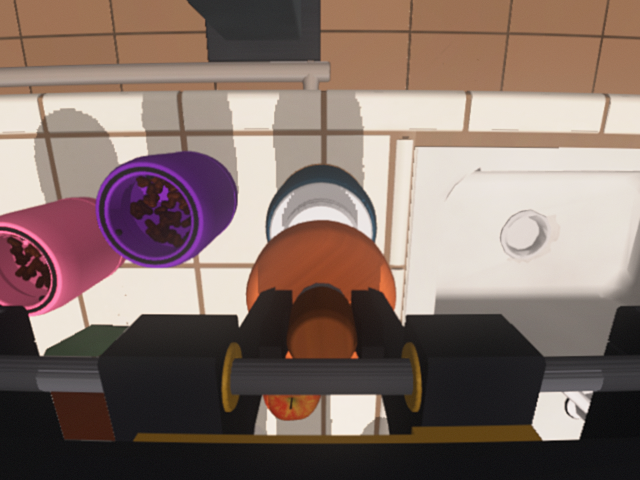

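View pics/top11.png

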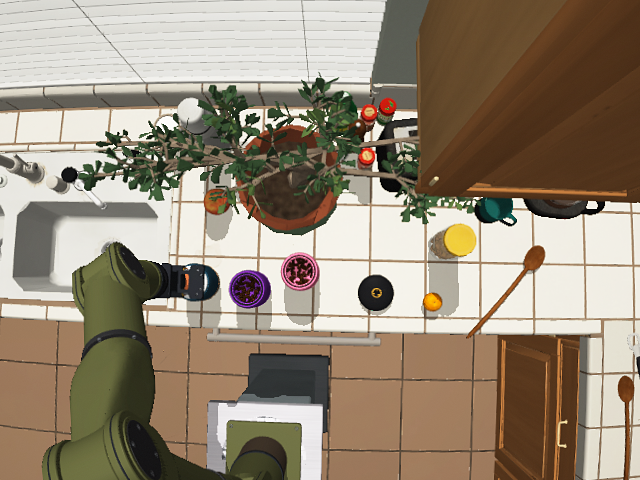

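```bash
python3 -c "
from h import *
print(bot.hand_in())"
```

```text
the job is handed in; nothing more can be done
None
```

The canister is closed. I pulled the lid and cover together out of the dock by the knob and lowered them into the blue canister. I pressed until the lid was home, at about 19 N, then lifted the cover straight off. The job was handed in at about 19 s of the 56 s, with the gripper still holding the cover still and level, lifted about 10 cm.

**Last checks that passed**
- **Lid seated:** The lid's top measures about 0.144 m, as expected for a lid fully home. The side picture shows its flange flat on the gasket all round and did not shift there when the cover began to come off.
- **Cover free:** The side picture shows the pump's button exposed and the cover in the gripper, level and at rest.
- **Surroundings:** In the last top picture the apple, mandarin, nut jar and the two look-alike canisters are where they started.

**What disagreed or fell short**
- **Camera offset:** The top and side cameras put things about 4–6 mm lower in y than the wrist camera. The grasp confirmed the wrist reading, so I used that, with a small correction from the side picture.
- **Snap-in:** As the lid snapped in, the hand felt a brief downward pull of about 7 N, close to the cover's release force. I pressed it fully home again before lifting the cover. I took no picture at that moment, so I cannot rule out that the cover shifted slightly on the lid.
- **Canister position:** My final depth fit of the canister wall failed because background points got in. That the canister did not move is judged only from the pictures.

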